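Swing the inspection camera over the specimen

ROBOT

A 6-joint arm with a two-finger parallel gripper is mounted at the origin on the work surface. World frame = base frame: x ahead of the robot, y to its left, z up, the work surface at z = 0. Lengths are in m, angles in rad, forces in N, time in s.
With the tool pointing down it reaches from about 0.35 to 0.775 m from the base axis. Payload 5.5 kg.
Tool frame: the origin (TCP) lies between the finger pads; the fingertips stand 19 mm ahead of it and the grasp point (between the pads) is the TCP; z points along the fingers, x is the direction in which the jaws open and shut, and the axes are right-handed (so a half turn about z gives the same grasp; the last joint's range is limited). The gripper opens to 85 mm and grips with 20 to 120 N. Pads are 22 mm wide; open, the fingers measure 114 mm over their backs; the gripper's body (76 mm by 85 mm) begins 54 mm behind the grasp point. The pads swing forward as they close: fully open they stand 13 mm farther back than shut.
Start: joints at [1.133, 0.313, 0.046, 1.304, 0, 1.431], TCP at [0.169, 0.55, 0.25] pointing down, gripper open.
Joint ranges: [-2.76, 2.76], [-0.86, 1.69], [-1.03, 1.26], [-2.2, 2.34], [-1.47, 1.5], [-3.14, 3.14]. Speed limits (rad/s): [2.57, 2.57, 3.14, 3.14, 3.14, 3.14].

INTERFACE

Orientations are given as a unit quaternion [w, x, y, z].
In Python, from workcell import env gives the robot as it stands. The module is installed in compiled form; this text tells all that it offers.
- The arm moves only by the tool carry_out, never from a script. Its argument "steps" is a list of rows, each a list of 7 numbers: the gripper command: -1 is shut, 1 is fully open, values between are in proportion, then the shift along the tool's x, y, z in m, then the turn, a rotation vector about the tool's x, y, z in rad. A call has 1 to 20 rows; each row shifts and turns the commanded pose from where the row before left it, along the tool's axes as they then stand; what a row does not reach is not made up. A row lasts 1/8 s, in which the tool goes at most 62.5 mm and 10.7 degrees, less where a joint would pass 70% of its speed; a pose out of reach is approached as far as the arm can. A call with a gripper value outside its range is refused whole. The fingers move at their own pace and stop on an object; "grip_force" is the grip in N (left out, the last holds). Time passes only in rows, so rows that do not move let the fingers close. It gives the time, the measured TCP pose, the force and the opening at its end, in the units of the state.
- env.get_state(): the state, without advancing time (a new reading comes with each control period).
- env.read_camera(name): name is "side" or "top" or "wrist"; returns a dict with "color" (400x640x3 uint8, red, green, blue), "K" (3x3 intrinsics, pixels), "dist" ([k1, k2, p1, p2, k3] as OpenCV has them; the pictures are not rectified), "R" (3x3) and "t" (3): a world point X has camera coordinates R X + t. Camera axes: x right, y down, z forward; pixel columns grow to the right and rows downward; lengths in m; the calibration is good to about 2 mm. A picture is of the moment at which its call begins. There is no depth.
- env.hand_in(): hands the job in, once; it reports no verdict.
The state is a dict: "clock": time; "joint_pos": joint angles; "qvel": joint speeds; "tau": joint torques, N m; "tcp_pos": TCP position; "orientation": TCP orientation; "wrist_force": force on the tool from outside, world axes, zero at the start; "ft_torque": the same for the moment, N m; "finger_gap": finger opening in m.
Only numpy, scipy, OpenCV 4.12 (cv2) and the standard library are available. Lean on these libraries where they do the work, as an engineer would, in place of code of your own. Each camera call takes 0.05 s, during which the arm holds its last target. There are 200 camera calls.

TASK

Swing the heavy inspection camera on its free-running boom from where it is parked until its lens is centred above the specimen on the little stage, let go, and see that it stays there at rest for a good three seconds with nothing touching it. Push it gently, only on the two sprung rubber side pads: do not touch the camera housing or its beam, do not knock the pads, do not whirl it round, and never let the boom run into either end stop. Leave the stand, the stage and the other things on the bench where they are.

Things in the scene. Friction and masses are not known exactly. Their poses are not given: they have to be found in the camera images.
- stand: Camera stand, fixed to the bench: grey base plate 170 x 170 x 18 mm with an upright steel column 40 mm thick and 280 mm tall. The boom and camera on it together nominally weigh 4.2 kg, 0.3 kg m2 about the hinge (may be 30 % more or less). Origin: on the column's axis (the boom's vertical hinge axis) at the bench surface. Its x axis points away from the robot, y to the left, at yaw 0.
- boom (a joint): Angle of the boom about the column, rad. At 0 it points along the stand's -x axis, towards the robot; positive values carry the camera to the stand's +y side: the lens lies at stand-frame (-0.28 cos q, 0.28 sin q). Parked at about -0.9 to -0.6; end stops at -1.15 and 0.68. Bearing: damping 0.025 N m s/rad, friction 0.0006 N m, no spring; it coasts (time constant about 12 s).
- lens (a point): Centre of the lens's lower face, 104 mm above the bench, 280 mm from the hinge axis. White housing 100 mm (along the boom) x 110 mm, heights 132 to 204 mm, with a black lid 110 x 136 mm up to 210 mm and a black cap (60 mm across) in its middle up to 224 mm. A white beam 45 mm wide joins it to the column.
- pad_right (a point): Point at height 185 mm in the middle of the outer face of the right-hand rubber push pad (stand's -y side when the boom is at 0), 85 mm beside the lens axis: flat upright face 110 mm long along the boom, heights 141 to 203 mm. Pushing here swings the boom to larger angles. 170 mm over both pads: too wide to grasp. Each pad is 15 mm thick and sprung: 200 N/m, 14 mm of travel, hardly damped.
- pad_left (a point): The same on the left-hand push pad, 85 mm on the other side of the lens axis. Pushing here slows the swing or moves the boom to smaller angles. On either pad the boom bounces back from a finger held still, nearly as fast as it came.
- specimen (a point): Top centre of the specimen: an amber resin puck 40 mm across, 54 mm above the bench, on a square aluminium stage 90 x 90 x 22 mm that is fixed to the bench under the lens's path (272 mm ahead of the column, up to 95 mm to either side).
- jar: Jar 68 mm across, 110 mm tall, loose. Origin under its centre.
- brush_pot: White pot 80 mm across, 100 mm tall, with brushes up to 220 mm, loose. Origin under its centre.
- tray: Blue open tray 160 x 220 x 35 mm, loose. Origin under its centre.
- puck_a: Loose amber resin puck 40 mm across, 22 mm tall, on the bench at the right. Origin under its centre.
- puck_b: Another such puck, lying to the left of the stage.
- mouse: Black computer mouse 105 x 60 x 31 mm, loose. Origin under its centre.
- loupe_brush: Small brush 150 mm long, lying loose at the right front. Origin under its centre.
Things that resemble listed ones, but are neither listed nor needed, are in the scene too. What is shaped like the part that bears specimen but green or red is not meant.

How it is judged:
On the way:
1. the boom stands over the specimen, at rest and untouched, for 3 s (horizontal distance between lens and specimen below 0.03 m and velocity of joint boom between -0.03 and 0.03 rad/s and contact force between the fingers and anything else below 0.2 N), for 3 s.
At the end, for the whole second after the job is handed in: The lens is within 30 mm (seen from above) of the specimen's centre, the boom turns at less than 0.03 rad/s, and the fingers touch nothing; this has lasted 3 s before the end (all of step 1).
It fails at once if the boom runs into an end stop (value of joint boom above 0.665 rad or value of joint boom below -1.135 rad).
It fails at once if the boom is whirled round (over 0.8 rad/s) (velocity of joint boom above 0.8 rad/s or velocity of joint boom below -0.8 rad/s).
It fails at once if the camera housing or beam is touched (over 1 N) (contact force between any of the fingers, the arm and boom_c0 above 1 N or contact force between any of the fingers, the arm and boom_c1 above 1 N or contact force between any of the fingers, the arm and boom_c2 above 1 N or contact force between any of the fingers, the arm and boom_c3 above 1 N or contact force between any of the fingers, the arm and boom_c4 above 1 N or contact force between any of the fingers, the arm and boom_c5 above 1 N or contact force between any of the fingers, the arm and boom_c6 above 1 N).
It fails at once if a pad is knocked (over 20 N) (contact force between the fingers and bumper_right_c0 above 20 N or contact force between the fingers and bumper_left_c0 above 20 N).
It fails at once if something else on the bench is moved by more than 20 mm (distance of any of jar, brush_pot, tray, puck_a, puck_b, mouse, loupe_brush from where it was at the start of the episode above 0.02 m).
It also fails if it takes over 48 s, if anything falls off the work surface, if the arm or the gripper's body presses on something with over 40 N, if the wrist force passes 120 N, or if a joint passes its speed limit or range.

## Working session

There is one attempt and no reset: what is moved stays moved. The work goes in short steps, Python scripts to look and compute and a tool call to move; the robot and the scene stay as the last step left them, time stands still between calls to the robot, and variables do not carry over. Pictures are saved under pics/ and viewed, about 8 in all and at most 12, crops included, and the job is handed in when it is done.

Besides the shell and the picture viewer there is one more tool, called after "Emit:" by a JSON object that holds its "fn" and its "kwargs". carry_out: Moves the arm, as the interface text tells. Its arguments: {"type":"object","properties":{"steps":{"type":"array","items":{"type":"array","items":{"type":"number"}}},"grip_force":{"type":"number"}},"required":["steps"]}

```bash
mkdir -p pics
cat > h.py <<'E'
import numpy as np, cv2
from workcell import env
def ray(c,uv):
    p=cv2.undistortPoints(np.array([[uv]],float),c["K"],np.array(c["dist"],float))[0,0]
    R=np.array(c["R"]);t=np.array(c["t"]);return -R.T@t, R.T@np.array([p[0],p[1],1])
def atz(c,uv,z):
    o,d=ray(c,uv);return o+d*(z-o[2])/d[2]
def proj(c,X):
    return cv2.projectPoints(np.array(X,float).reshape(-1,3),cv2.Rodrigues(np.array(c["R"]))[0],np.array(c["t"],float),c["K"],np.array(c["dist"],float))[0][:,0]
E
python3 - <<'E'
from h import *
import pickle
for n in("top","side"):
    c=env.read_camera(n);c={k:np.array(v) for k,v in c.items()}
    pickle.dump(c,open(n+".pkl","wb"))
    cv2.imwrite(f"pics/{n}0.png",cv2.resize(c["color"][:,:,::-1],(800,500)))
print(env.get_state())
E
```

```text
{'clock': 0.1, 'joint_pos': array([ 1.13341389e+00,  3.13939566e-01,  4.50734079e-02,  1.30362904e+00,
       -6.98282208e-07,  1.43118713e+00]), 'qvel': array([-2.03073611e-04,  3.32879932e-05,  1.26706835e-03, -1.70356979e-03,
        1.37437786e-03,  1.76185387e-04]), 'tau': array([ 3.55858720e-03, -4.81725705e+01,  2.99244189e+01,  1.27806255e-02,
       -2.28909295e-05, -3.10792885e-06]), 'tcp_pos': array([0.1685245 , 0.54928378, 0.24948208]), 'orientation': array([ 4.05237057e-04,  8.04173873e-01,  5.94393523e-01, -7.46541557e-04]), 'wrist_force': array([ 0.37706921, -0.84570121,  0.44153208]), 'ft_torque': array([-0.05198107,  0.00792072, -0.00296002]), 'finger_gap': 0.08551591528058587}
```

View pics/top0.png

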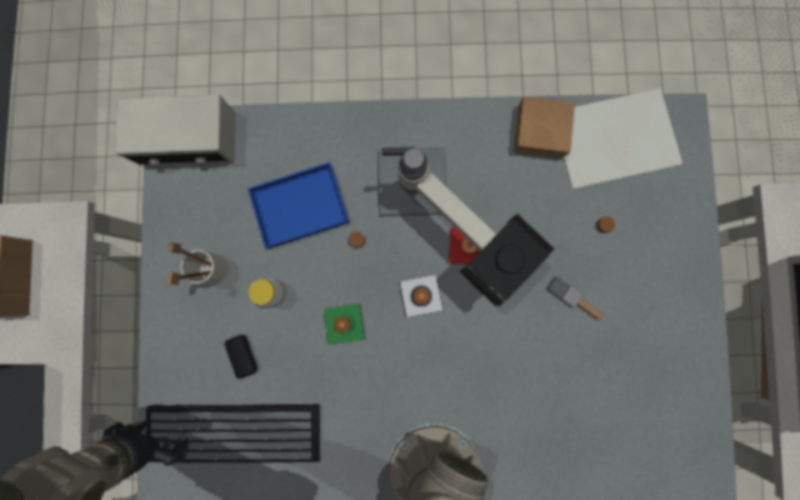

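View pics/side0.png

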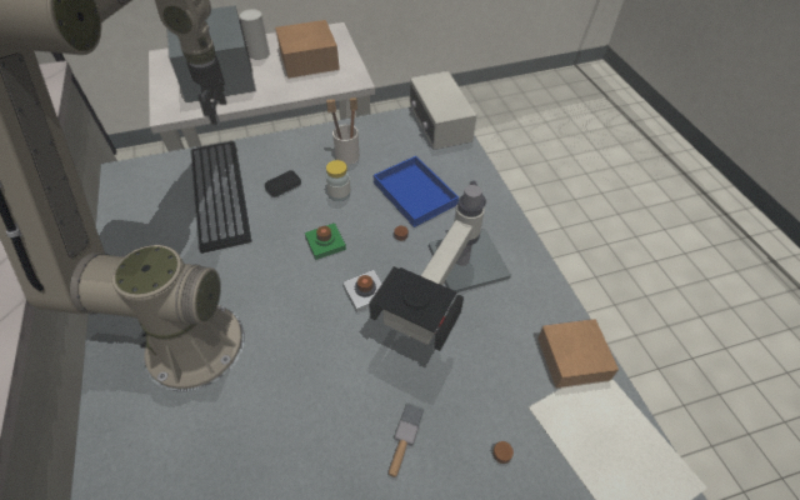

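```bash
cat > m.py <<'E'
from h import *
import pickle
c=pickle.load(open("top.pkl","rb"))
P=lambda u,v,z:atz(c,(u/1.25-.1,v/1.25-.1),z)
for n,u,v,z in [("col top",413,160,.30),("cap",511,258,.224),("spec",422,296,.054),("b1",379,149,.018),("b2",446,150,.018),("b3",445,215,.018),("b4",379,215,.018),("stage",421,296.5,.022),("brush",575,298,.01),("brushend",602,318,.01),("brushhead",550,283,.01),("lid1",516,216,.21),("lid2",553,247,.21),("lid3",498,304,.21),("lid4",461,270,.21),("puck_a",606,225,.022),("puckb",356,240,.022),("green",344,324,.054),("jar",262,292,.11),("red",465,247,.022)]:
    print(n,P(u,v,z).round(4))
s=pickle.load(open("side.pkl","rb"))
S=lambda u,v,z:atz(s,(u/1.25-.1,v/1.25-.1),z).round(4)
print(S(366,284,.054),S(416,294,.224))
E
python3 m.py
python3 - <<'E'
from h import *
import pickle
c=pickle.load(open("top.pkl","rb"))
cv2.imwrite("pics/topc.png",cv2.resize(c["color"][100:260,260:500,::-1],None,fx=3.3,fy=3.3,interpolation=cv2.INTER_CUBIC))
E
```

```text
col top [0.6939 0.0403 0.3   ]
cap [ 0.5055 -0.1573  0.224 ]
spec [0.4319 0.0224 0.054 ]
b1 [0.8092 0.1219 0.018 ]
b2 [ 0.8019 -0.0494  0.018 ]
b3 [ 0.6339 -0.0416  0.018 ]
b4 [0.6379 0.1247 0.018 ]
stage [0.4308 0.024  0.022 ]
brush [ 0.4185 -0.3604  0.01  ]
brushend [ 0.3673 -0.4253  0.01  ]
brushhead [ 0.4573 -0.2996  0.01  ]
lid1 [ 0.5948 -0.1747  0.21  ]
lid2 [ 0.5276 -0.2491  0.21  ]
lid3 [ 0.4118 -0.1296  0.21  ]
lid4 [ 0.4839 -0.0555  0.21  ]
puck_a [ 0.5987 -0.4439  0.022 ]
puckb [0.5752 0.1833 0.022 ]
green [0.3687 0.2114 0.054 ]
jar [0.4484 0.3933 0.11  ]
red [ 0.5513 -0.0887  0.022 ]
[0.4333 0.0121 0.054 ] [ 0.5032 -0.1584  0.224 ]
```

View pics/topc.png

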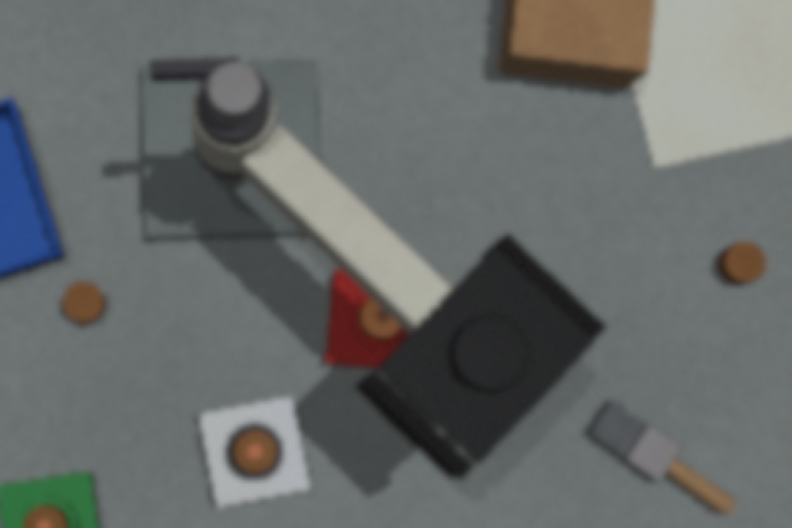

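```bash
cat >> h.py <<'E'
from scipy.optimize import minimize
H=np.array([.704,.040])
g=np.linspace(-1,1,61)
def lens(q,H=H,r=.28): return np.array([H[0]-r*np.cos(q),H[1]+r*np.sin(q)])
def score(c,gray,q,H=H):
    e=np.array([-np.cos(q),np.sin(q)]);t=np.array([np.sin(q),np.cos(q)])
    A,B=np.meshgrid(np.linspace(-.075,.075,61),np.linspace(-.11,.11,89))
    # lid is 110x136; pads (black too, top .203) to +-85
    XY=(lens(q,H)[:,None]+e[:,None]*A.ravel()+t[:,None]*B.ravel()).T
    p=proj(c,np.c_[XY,np.full(len(XY),.208)]).astype(np.float32)
    v=cv2.remap(gray,p[:,0].reshape(-1,1),p[:,1].reshape(-1,1),cv2.INTER_LINEAR).ravel()
    ins=(abs(A.ravel())<.055)&(abs(B.ravel())<.084)
    return np.minimum(v[~ins],70).mean()-np.minimum(v[ins],70).mean()
def est(c,lo=-1.1,hi=.6,H=H):
    gray=cv2.GaussianBlur(np.array(c["color"]).mean(2).astype(np.float32),(0,0),1)
    qs=np.arange(lo,hi,.02);s=[score(c,gray,q,H) for q in qs];i=int(np.argmax(s))
    qf=np.linspace(qs[i]-.05,qs[i]+.05,51);sf=np.array([score(c,gray,q,H) for q in qf])
    k=np.polyfit(qf-qs[i],sf,2);return qs[i]-k[1]/2/k[0],sf.max()
def look(names=("top",),**k):
    for n in names:
        t=env.get_state()["clock"];c=env.read_camera(n);q,s=est(c,**k)
        print(n,"t %.3f q %.4f score %.1f"%(t,q,s),flush=True)
E
python3 - <<'E'
from h import *
import pickle
for n in("top","side"):
    c=pickle.load(open(n+".pkl","rb"))
    print(n,est(c),lens(est(c)[0]))
    gray=cv2.GaussianBlur(c["color"].mean(2).astype(np.float32),(0,0),1)
    r=minimize(lambda p:-score(c,gray,p[0],np.array([p[1],p[2]])+0),[-.79,.704,.04],method="Nelder-Mead")
    print(r.x,-r.fun,lens(r.x[0],r.x[1:]))
S=pickle.load(open("side.pkl","rb"));print(proj(S,[.4319,.0224,.054])*1.25)
T=pickle.load(open("top.pkl","rb"))
print(np.array(proj(T,[[.704,.04,z] for z in(.018,.2,.28,.34)])-[260,100])*3.3)
E
```

```text
top (np.float64(-0.7559231375034167), np.float32(27.843342)) [ 0.50026119 -0.15206899]
[-0.76920537  0.70247459  0.04272554] 27.885997772216797 [ 0.50130478 -0.15203253]
side (np.float64(-0.8063550728193576), np.float32(14.786819)) [ 0.51020253 -0.16209538]
[-0.82508215  0.6958596   0.03974765] 15.662322998046875 [ 0.50588055 -0.16594133]
[[364.26689225 280.77767017]]
[[229.15534143 167.22027122]
 [230.82972805 115.68071738]
 [231.77018826  86.67223492]
 [232.58721652  61.43557417]]
```

Run:
```python
from h import *
import pickle
S=pickle.load(open("side.pkl","rb"))
cv2.imwrite("pics/sc.png",cv2.resize(S["color"][140:300,240:440,::-1],None,fx=3.5,fy=3.5,interpolation=cv2.INTER_CUBIC))
```

```text
(no output)
```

View pics/sc.png

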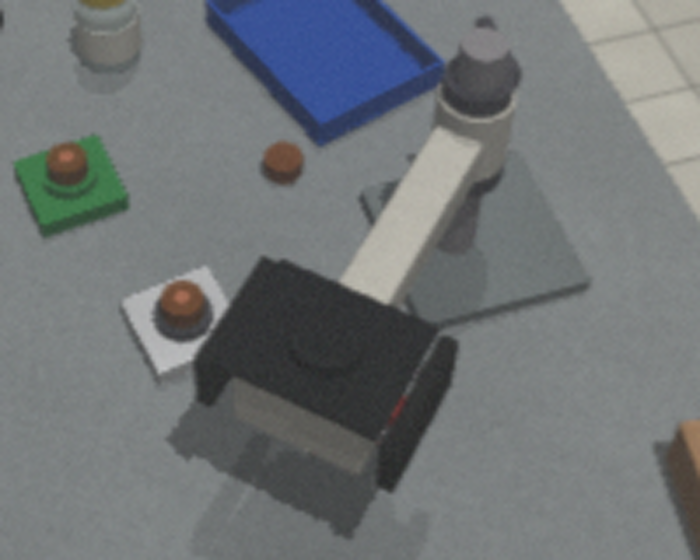

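Emit:
{"fn": "carry_out", "kwargs": {"steps": [[-1,0,0,-0.05,0,0,0],[-1,-0.0354,0.0356,0,0,0,0],[-1,-0.0354,0.0356,0,0,0,0],[-1,-0.0354,0.0356,0,0,0,0],[-1,-0.0354,0.0356,0,0,0,0],[-1,-0.0354,0.0356,0,0,0,0],[-1,-0.0354,0.0356,0,0,0,0],[-1,-0.0354,0.0356,0,0,0,0],[-1,-0.0354,0.0356,0,0,0,0],[-1,-0.0354,0.0356,0,0,0,0],[-1,-0.0354,0.0356,0,0,0,0],[-1,-0.0354,0.0356,0,0,0,0],[-1,-0.0354,0.0356,0,0,0,0],[-1,-0.0354,0.0356,0,0,0,0],[-1,-0.0354,0.0356,0,0,0,0],[-1,-0.0354,0.0356,0,0,0,0],[-1,-0.0354,0.0356,0,0,0,0],[-1,-0.0354,0.0356,0,0,0,0],[-1,-0.0354,0.0356,0,0,0,0],[-1,0,0,0,0,0,0.166]]}}

```text
clock: 2.6
tcp_pos: [0.5951, -0.2509, 0.2974]
orientation: [-0.001, 0.853, 0.522, -0.001]
wrist_force: [-0.8, 1.1, 0.7]
finger_gap: -0.0
```

Emit:
{"fn": "carry_out", "kwargs": {"steps": [[-1,0,0,0,0,0,0.166],[-1,0,0,0,0,0,0.166],[-1,0,0,0.035,0,0,0],[-1,0,0,0.04,0,0,0],[-1,0,0,0.035,0,0,0],[-1,0,0,0,0,0,0]]}}

```text
clock: 3.35
tcp_pos: [0.5922, -0.2462, 0.1866]
orientation: [-0.003, 0.926, 0.378, -0.002]
wrist_force: [-0.7, -0.0, 0.5]
finger_gap: -0.0001
```

Run:
```python
from h import *
s=env.get_state();print(s["tcp_pos"],s["orientation"],s["clock"])
look()
c=env.read_camera("side")
cv2.imwrite("pics/sc2.png",cv2.resize(c["color"][120:320,220:470,::-1],None,fx=2.8,fy=2.8,interpolation=cv2.INTER_CUBIC))
```

```text
[ 0.59217698 -0.24620895  0.18656109] [-0.00307807  0.92585543  0.37785817 -0.00233461] 3.35
top t 3.350 q -0.7564 score 34.8
```

View pics/sc2.png

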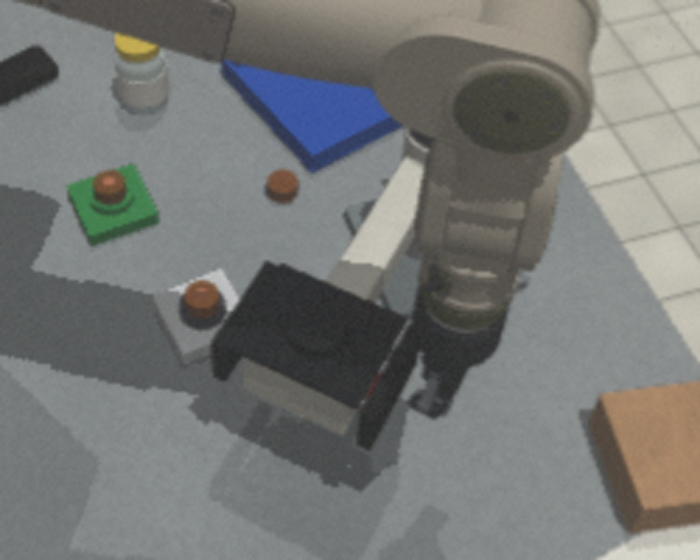

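Emit:
{"fn": "carry_out", "kwargs": {"steps": [[-1,0,-0.004,0,0,0,0],[-1,0,-0.004,0,0,0,0],[-1,0,-0.004,0,0,0,0],[-1,0,-0.0025,0,0,0,0],[-1,0,-0.0025,0,0,0,0],[-1,0,-0.0025,0,0,0,0],[-1,0,-0.0025,0,0,0,0],[-1,0,-0.0025,0,0,0,0],[-1,0,-0.0025,0,0,0,0],[-1,0,-0.0025,0,0,0,0],[-1,0,-0.0025,0,0,0,0],[-1,0,-0.0025,0,0,0,0],[-1,0,-0.0025,0,0,0,0],[-1,0,-0.0025,0,0,0,0],[-1,0,-0.0025,0,0,0,0],[-1,0,-0.0025,0,0,0,0],[-1,0,-0.0025,0,0,0,0],[-1,0,-0.0025,0,0,0,0],[-1,0,0,0,0,0,0]]}}

```text
clock: 5.82
tcp_pos: [0.5596, -0.2119, 0.1903]
orientation: [-0.0, 0.926, 0.378, 0.0]
wrist_force: [0.0, -0.0, -0.1]
finger_gap: 0.0004
```

Run:
```python
from h import *
s=env.get_state();print(s["tcp_pos"],s["clock"])
look();look(("side",));look();look();look()
```

```text
[ 0.55963484 -0.21191158  0.19032291] 5.825
top t 5.825 q -0.6362 score 34.1
side t 5.875 q -0.6975 score 14.1
top t 5.925 q -0.6275 score 34.9
top t 5.975 q -0.6203 score 35.2
top t 6.025 q -0.6161 score 35.4
```

Emit:
{"fn": "carry_out", "kwargs": {"steps": [[-1,0,0.005,-0.037,0,0,0],[-1,0,0,-0.037,0,0,0],[-1,0,0,-0.037,0,0,0],[-1,0.0199,-0.046,0,0,0,0],[-1,0.0199,-0.046,0,0,0,0],[-1,0.0199,-0.046,0,0,0,0],[-1,0.0199,-0.046,0,0,0,0],[-1,0.0199,-0.046,0,0,0,0],[-1,0.0199,-0.046,0,0,0,0],[-1,0.0199,-0.046,0,0,0,0],[-1,0.0199,-0.046,0,0,0,0],[-1,0,0,0,0,0,0.1775],[-1,0,0,0,0,0,0.1775],[-1,0,0,0.01,0,0,0.1775],[-1,0,0,0.03,0,0,0.1775],[-1,0,0,0.035,0,0,0],[-1,0,0,0.036,0,0,0]]}}

```text
clock: 8.2
tcp_pos: [0.4198, 0.1587, 0.1896]
orientation: [-0.0, 0.999, 0.032, 0.001]
wrist_force: [-0.4, 0.6, 0.2]
finger_gap: 0.0
```

Run:
```python
from h import *
look();look();look();look()
c=env.read_camera("top")
cv2.imwrite("pics/t3.png",cv2.resize(c["color"][100:260,260:500,::-1],None,fx=3.3,fy=3.3,interpolation=cv2.INTER_CUBIC))
s=env.get_state();print(s["tcp_pos"],s["orientation"],s["clock"])
```

```text
top t 8.200 q -0.3862 score 27.4
top t 8.250 q -0.3819 score 27.4
top t 8.300 q -0.3779 score 27.4
top t 8.350 q -0.3737 score 27.5
[0.4201363  0.15875621 0.19153188] [-1.37740317e-04  9.99471659e-01  3.24950192e-02  6.75783397e-04] 8.45
```

View pics/t3.png

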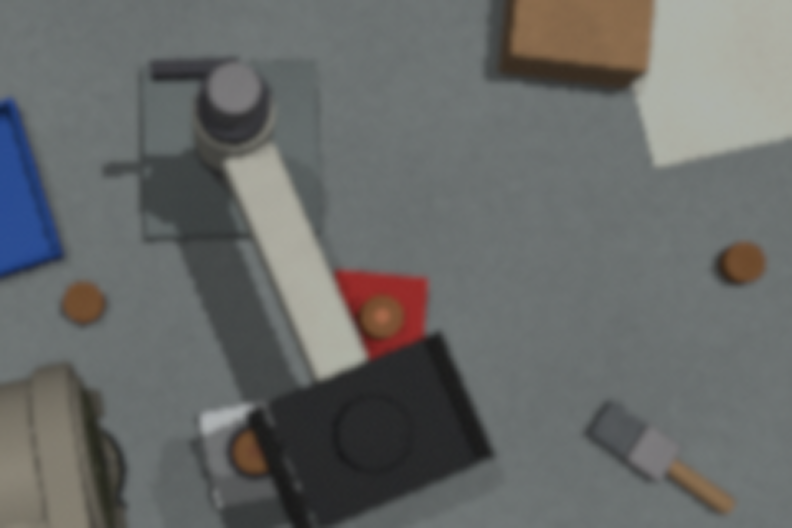

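Emit:
{"fn": "carry_out", "kwargs": {"steps": [[-1,0,0.01,0,0,0,0],[-1,0,0.01,0,0,0,0],[-1,0,0.01,0,0,0,0],[-1,0,0,0,0,0,0],[-1,0,0,0,0,0,0],[-1,0,0,0,0,0,0],[-1,0,0,0,0,0,0],[-1,0,0,0,0,0,0],[-1,0,0,0,0,0,0],[-1,0,0,0,0,0,0]]}}

```text
clock: 9.7
tcp_pos: [0.4214, 0.1287, 0.1903]
orientation: [-0.0, 0.999, 0.033, 0.0]
wrist_force: [-0.1, 0.6, 0.6]
finger_gap: -0.0001
```

Run:
```python
from h import *
for i in range(6): look()
c=env.read_camera("top");c={k:np.array(v) for k,v in c.items()}
cv2.imwrite("pics/t4.png",cv2.resize(c["color"][180:280,280:440,::-1],None,fx=5,fy=5,interpolation=cv2.INTER_CUBIC))
p=atz(c,(260+373/3.3-.35,100+433/3.3-.35),.224);print("cap@8.40",p,np.arctan2(p[1]-.04,.704-p[0]),np.hypot(p[1]-.04,.704-p[0]))
s=env.get_state();print(s["tcp_pos"],s["clock"])
```

```text
top t 9.700 q -0.2625 score 28.2
top t 9.750 q -0.2592 score 28.2
top t 9.800 q -0.2560 score 28.2
top t 9.850 q -0.2498 score 28.2
top t 9.900 q -0.2461 score 28.2
top t 9.950 q -0.2429 score 28.3
cap@8.40 [ 0.4446214  -0.06281821  0.224     ] -0.37740084049064837 0.2790140563639938
[0.42140774 0.12870188 0.19030706] 10.05
```

View pics/t4.png

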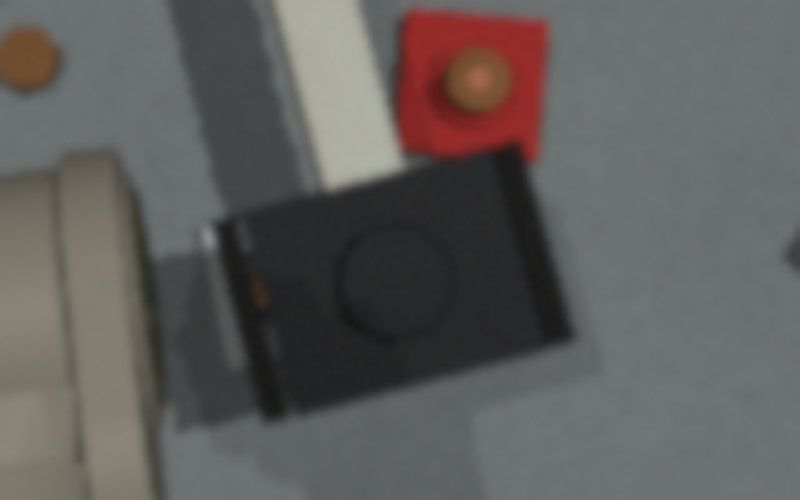

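Emit:
{"fn": "carry_out", "kwargs": {"steps": [[-1,0,0.004,0,0,0,0],[-1,0,0.004,0,0,0,0],[-1,0,0.004,0,0,0,0],[-1,0,0.004,0,0,0,0],[-1,0,0,0,0,0,0],[-1,0,0,0,0,0,0],[-1,0,0,0,0,0,0]]}}

```text
clock: 10.92
tcp_pos: [0.4225, 0.1128, 0.1903]
orientation: [-0.0, 0.999, 0.033, 0.0]
wrist_force: [-0.1, -0.4, -0.4]
finger_gap: -0.0004
```

Run:
```python
from h import *
for i in range(4): look()
s=env.get_state();print(s["tcp_pos"],s["clock"])
```

```text
top t 10.925 q -0.1758 score 29.4
top t 10.975 q -0.1738 score 29.3
top t 11.025 q -0.1702 score 29.2
top t 11.075 q -0.1685 score 29.0
[0.42245642 0.11284773 0.19029048] 11.125
```

Emit:
{"fn": "carry_out", "kwargs": {"steps": [[-1,0,0.0015,0,0,0,0],[-1,0,0.0015,0,0,0,0],[-1,0,0,0,0,0,0],[-1,0,0,0,0,0,0],[-1,0,0,0,0,0,0],[-1,0,0,0,0,0,0],[-1,0,0,0,0,0,0],[-1,0,0,0,0,0,0],[-1,0,-0.00107,0,0,0,0],[-1,0,-0.00107,0,0,0,0],[-1,0,-0.00107,0,0,0,0],[-1,0,-0.00107,0,0,0,0],[-1,0,-0.00107,0,0,0,0],[-1,0,-0.00107,0,0,0,0],[-1,0,-0.00107,0,0,0,0],[-1,0,-0.00107,0,0,0,0],[-1,0,-0.00107,0,0,0,0],[-1,0,-0.00107,0,0,0,0],[-1,0,-0.00107,0,0,0,0],[-1,0,-0.00107,0,0,0,0]]}}

```text
clock: 13.62
tcp_pos: [0.4218, 0.1226, 0.1903]
orientation: [-0.0, 0.999, 0.033, -0.0]
wrist_force: [-0.5, 1.0, 0.4]
finger_gap: 0.0004
```

Run:
```python
from h import *
for i in range(8): look()
s=env.get_state();print(s["tcp_pos"],s["clock"])
```

```text
top t 13.625 q -0.0767 score 27.4
top t 13.675 q -0.0766 score 27.5
top t 13.725 q -0.0764 score 27.4
top t 13.775 q -0.0763 score 27.4
top t 13.825 q -0.0762 score 27.4
top t 13.875 q -0.0760 score 27.4
top t 13.925 q -0.0758 score 27.3
top t 13.975 q -0.0757 score 27.3
[0.42181124 0.12253915 0.19030288] 14.025
```

Emit:
{"fn": "carry_out", "kwargs": {"steps": [[-1,0,-0.01,0,0,0,0],[-1,0,-0.02,0,0,0,0],[-1,0,-0.03,0,0,0,0],[-1,0,-0.03,0,0,0,0],[-1,0,0,0,0,0,0],[-1,0,0,0,0,0,0],[-1,0,0,0,0,0,0],[-1,0,0,0,0,0,0],[-1,0,0,0,0,0,0],[-1,0,0,0,0,0,0],[-1,0,0,0,0,0,0],[-1,0,0,0,0,0,0],[-1,0,0,0,0,0,0],[-1,0,0,0,0,0,0],[-1,0,0,0,0,0,0],[-1,0,0,0,0,0,0],[-1,0,0,0,0,0,0],[-1,0,0,0,0,0,0],[-1,0,0,0,0,0,0],[-1,0,0,0,0,0,0]]}}

```text
clock: 16.52
tcp_pos: [0.416, 0.2124, 0.1903]
orientation: [-0.0, 0.999, 0.032, 0.0]
wrist_force: [-0.4, -0.6, -0.0]
finger_gap: 0.0006
```

Run:
```python
from h import *
look();look()
c=env.read_camera("top")
cv2.imwrite("pics/t5.png",cv2.resize(c["color"][180:280,260:420,::-1],None,fx=5,fy=5,interpolation=cv2.INTER_CUBIC))
c=env.read_camera("side")
cv2.imwrite("pics/s5.png",cv2.resize(c["color"][140:300,200:400,::-1],None,fx=3.5,fy=3.5,interpolation=cv2.INTER_CUBIC))
s=env.get_state();print(s["tcp_pos"],s["clock"])
```

```text
top t 16.525 q -0.0390 score 28.4
top t 16.575 q -0.0390 score 28.3
[0.41599134 0.21236577 0.19030901] 16.725
```

View pics/t5.png

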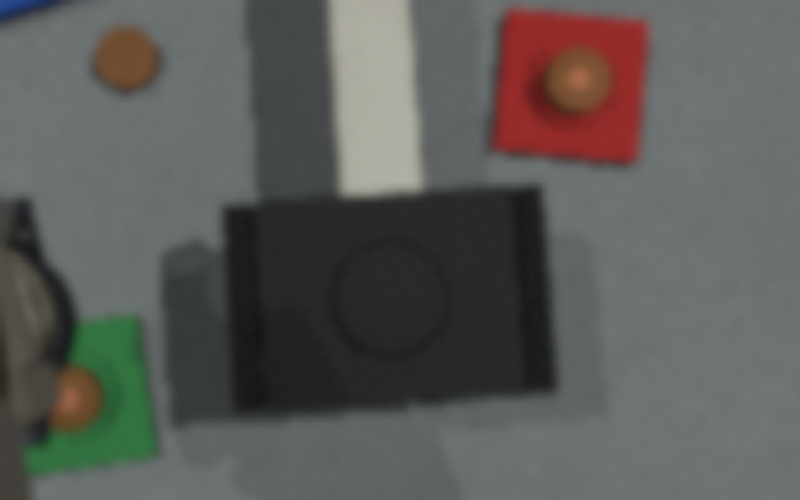

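View pics/s5.png

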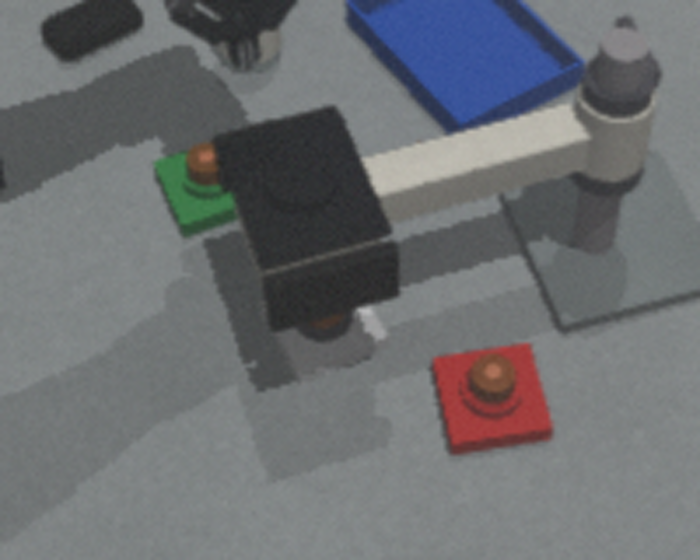

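Emit:
{"fn": "carry_out", "kwargs": {"steps": [[-1,0,0,0,0,0,0],[-1,0,0,0,0,0,0],[-1,0,0,0,0,0,0],[-1,0,0,0,0,0,0],[-1,0,0,0,0,0,0],[-1,0,0,0,0,0,0],[-1,0,0,0,0,0,0],[-1,0,0,0,0,0,0]]}}

```text
clock: 17.73
tcp_pos: [0.416, 0.2124, 0.1903]
orientation: [-0.0, 0.999, 0.033, 0.0]
wrist_force: [-0.2, -0.4, 0.0]
finger_gap: -0.0
```

Run:
```python
from h import *
look()
c=env.read_camera("top")
p=atz(c,(337.6,239.4),.224);print(p,np.arctan2(p[1]-.04,.704-p[0]))
print("dist to spec",np.hypot(*(p[:2]-[.4319,.0224])))
```

```text
top t 17.725 q -0.0390 score 28.4
[0.42481549 0.0272688  0.224     ] -0.0455698076022121
dist to spec 0.008596253354591639
```

Emit:
{"fn": "carry_out", "kwargs": {"steps": [[-1,0,0,0,0,0,0],[-1,0,0,0,0,0,0],[-1,0,0,0,0,0,0],[-1,0,0,0,0,0,0],[-1,0,0,0,0,0,0],[-1,0,0,0,0,0,0],[-1,0,0,0,0,0,0],[-1,0,0,0,0,0,0],[-1,0,0,0,0,0,0],[-1,0,0,0,0,0,0],[-1,0,0,0,0,0,0],[-1,0,0,0,0,0,0],[-1,0,0,0,0,0,0],[-1,0,0,0,0,0,0],[-1,0,0,0,0,0,0],[-1,0,0,0,0,0,0],[-1,0,0,0,0,0,0],[-1,0,0,0,0,0,0]]}}

```text
clock: 20.08
tcp_pos: [0.416, 0.2124, 0.1903]
orientation: [-0.0, 0.999, 0.033, 0.0]
wrist_force: [0.4, 0.4, -0.3]
finger_gap: -0.0002
```

Run:
```python
from h import *
look()
print(env.hand_in())
```

```text
top t 20.075 q -0.0390 score 28.4
the job is handed in; nothing more can be done
None
```

The camera is at rest over the specimen with nothing touching it, and I handed the job in at about 20 s. I gave the right pad one slow push and let the boom coast. I then caught it on the left pad with the finger backing away at half the boom's speed, so it bounced to a standstill, and drew the finger about 10 cm clear.

- **At rest:** the boom angle read -0.039 rad at 16.5, 17.7 and 20.1 s, so it was still for at least 3.5 s before hand-in.
- **Centring:** in the top view, the middle of the camera's cap is about 9 mm from the specimen's centre, within the 30 mm limit. That figure relies on calibration good to about 2 mm.
- **Checks that disagreed:**
  - Right after the catch, the angle read -0.076 rad because the gripper was hiding part of the camera. I don't know how much of the change to -0.039 was the hidden view and how much was slow drift.
  - The side-camera estimate was 0.05–0.06 rad off the top view, so I relied on the top view and on cap positions read off the pictures.
- **Not measured:** the pictures show nothing else on the bench disturbed, but I did not measure those positions again at the end.

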